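# Cover the dry-block heater

## Robot

A 7-joint arm with a two-finger parallel gripper is mounted at the origin on the work surface. World frame = base frame: x ahead of the robot, y to its left, z up, the work surface at z = 0. Lengths are in mm, angles in degrees, forces in N, time in s.
With the tool pointing down it reaches from about 425 to 875 mm from the base axis. Payload 8.4 kg.
Tool frame: the origin (TCP) lies at the very end of the fingers, on their centre line; the grasp point (between the pads) lies 19 mm behind it (robot.hold_point_z is the distance from the TCP to the grasp point, in mm); z points along the fingers, y is the direction in which the jaws open and shut (so a half turn about z gives the same grasp; the last joint's range is limited). The gripper opens to 87 mm and grips with 3 to 60 N. Pads are 19 mm wide; open, the fingers measure 117 mm over their backs; the gripper's body (75 mm by 190 mm) begins 51 mm behind the grasp point.
Start: joints at [-82.288, 19.091, 2.286, 83.961, -0.768, 76.965, -3.352], TCP at [150.593, 632.286, 222.546] pointing down, gripper open.
Joint ranges: [-147.57, 147.57], [-21.85, 119.76], [-74.77, 79.35], [14.55, 137.4], [-85.83, 265.84], [4.83, 119.75], [-152.11, 152.11]. Speed limits (degrees/s): [127.2, 127.2, 159.86, 159.86, 180, 180, 180].

## Interface

Orientations are given as a 3x3 rotation matrix whose columns are the frame's x, y, z axes.
In Python, from rig import sensors, imaging, job, robot gives the robot as it stands.
- The arm moves only by the tool carry_out, never from a script. Its argument "increments" is one flat list of numbers, 7 for each row, row after row: the opening in per cent of the stroke, from 0 (shut) to 100 (fully open), then the shift along the tool's x, y, z in m, then the turn, a rotation vector about the tool's x, y, z in rad. In form: [gripper, dx, dy, dz, ax, ay, az, gripper, dx, dy, dz, ax, ay, az, ...]. A call has exactly 5 rows; each row shifts and turns the commanded pose from where the row before left it, along the tool's axes as they then stand; what a row does not reach is not made up. A row lasts 1/10 s, in which the tool goes at most 50 mm and 8.59 degrees, less where a joint would pass 70% of its speed; a pose out of reach is approached as far as the arm can. A call is refused whole if a number of a shift passes 0.05 or a number of a turn 0.15, either way. A call with a gripper value outside its range is refused whole. The fingers move at their own pace and stop on an object; "squeeze" is the grip in N (left out, the last holds). Time passes only in rows, so rows that do not move let the fingers close, or fill a call up. It gives the time, the measured TCP pose, the force and the opening at its end, in the units of the state.
- sensors.get_obs(): the state, without advancing time (a new reading comes with each control period).
- imaging.camera(name): name is "side" or "top" or "wrist"; returns a dict with "pixels" (384x512x3 uint8, red, green, blue), "camera_matrix" (3x3 intrinsics, pixels), "R" (3x3) and "t" (3): a world point X has camera coordinates R X + t. Camera axes: x right, y down, z forward; pixel columns grow to the right and rows downward; lengths in mm; the calibration is good to about 2 mm. A picture is of the moment at which its call begins. There is no depth.
- job.close_job(): hands the job in, once; it reports no verdict.
The state is a dict: "t": time; "joints": joint angles; "dq": joint speeds; "joint_efforts": joint torques, N m; "ee_pos": TCP position; "ee_rot": TCP orientation; "ft_force": force on the tool from outside, world axes, zero at the start; "torque": the same for the moment, N m; "opening": finger opening in mm.
Only numpy, scipy, OpenCV 4.12 (cv2) and the standard library are available. Lean on these libraries where they do the work, as an engineer would, in place of code of your own. Each camera call takes 0.05 s, during which the arm holds its last target. There are 200 camera calls.

## Task

Put the cover that has two holes on the dry-block heater: pick it up by its handle, lower it level so that both locating pins of the heater come up through its two holes together, keep hold of it until it is down on the metal block, then let go, so that it lies flat and fully home. Leave the other cover, which has only one hole, where it lies.

Things in the scene. Friction and masses are not known exactly. Their poses are not given: they have to be found in the camera images.
- heater: Fixed white dry-block heater, 150 (x) by 190 (y) mm, with a bare aluminium block on top, 104 by 160 mm, its top 85 mm above the bench. From it rise two steel pins, 12 mm thick, 30 mm tall, top 10 mm tapering to 5, at y = +50 and -50 mm (x = 0). Origin: centre of the underside; z up; panel with display and knob faces -x. Stands left, middle or right, turned up to 20 degrees.
- cover: The cover to fit, loose, 0.3 kg, flat on the bench: aluminium plate 80 (x) by 150 (y) by 8 mm, two 30 mm through holes at y = +50 and -50 mm (x = 0); in the middle a black handle bar 18 mm wide (x), 60 long (y), 16 tall, its middle 42 mm above the plate's underside, on two thin posts. Origin: centre of the underside; z up. Fits either way round. Turned up to 30 degrees.
- other_cover: The wrong cover, loose: same plate, size and handle, but with a single 30 mm hole, at y = +50 mm. Origin: centre of the underside; z up. Lies flat on the bench and must stay there.
There are look-alikes about, which are no part of the job. Leave any blue or red look-alike of the cover alone.

How it is judged:
By the outcome, as a careful person would: the job done as asked, in the order asked, and still so for the second after the job is handed in, with the robot touching nothing.
It also fails if it takes over 43 s, if anything falls off the work surface, if the arm or the gripper's body presses on something with over 40 N, if the wrist force passes 120 N, or if a joint passes its speed limit or range.

## Working session

There is one attempt and no reset: what is moved stays moved. The work goes in short steps, Python scripts to look and compute and a tool call to move; the robot and the scene stay as the last step left them, time stands still between calls to the robot, and variables do not carry over. Pictures are saved under pics/ and viewed, about 8 in all and at most 12, crops included, and the job is handed in when it is done.

Besides the shell and the picture viewer there is one more tool, called after "Call:" by a JSON object that holds its "name" and its "arguments", one argument or row to a line. carry_out: Moves the arm, as the interface text tells. Its arguments: {"type":"object","properties":{"increments":{"type":"array","items":{"type":"number"}},"squeeze":{"type":"number"}},"required":["increments"]}

```bash
mkdir -p pics; cat > h.py <<'E'
import numpy as np, cv2
from rig import sensors, imaging, job, robot
def shot(n,f):
    c=imaging.camera(n); cv2.imwrite(f'pics/{f}.png',c['pixels'][:,:,::-1])
    np.savez(f'pics/{f}.npz',**{k:np.array(c[k],float) for k in('camera_matrix','R','t')}); return c
def crop(f,x0,y0,x1,y1,s,o):
    im=cv2.imread(f'pics/{f}.png')[y0:y1,x0:x1]; cv2.imwrite(f'pics/{o}.png',cv2.resize(im,None,fx=s,fy=s,interpolation=cv2.INTER_CUBIC))
def w(f,uv,z):
    c=np.load(f'pics/{f}.npz'); d=np.linalg.inv(c['camera_matrix'])@[uv[0],uv[1],1]
    o=-c['R'].T@c['t']; d=c['R'].T@d; return (o+d*(z-o[2])/d[2]).round(1)
def pr(f,X):
    c=np.load(f'pics/{f}.npz'); p=c['camera_matrix']@(c['R']@np.array(X)+c['t']); return (p[:2]/p[2]).round(1)
E
python3 - <<'E'
from h import *
shot('top','top1'); shot('side','side1')
a=cv2.imread('pics/top1.png');cv2.imwrite('pics/t1.png',cv2.resize(a,(800,600)))
o=sensors.get_obs();print(o['ee_pos'],o['ee_rot'],o['opening'])
for n in('top1','side1'):
    c=np.load(f'pics/{n}.npz');print(-c['R'].T@c['t'],c['camera_matrix'])
E
```

```text
[150.53458203 631.90846864 221.75283337] [[-9.72780254e-01  2.31729439e-01 -2.12890994e-04]
 [ 2.31729504e-01  9.72779227e-01 -1.41880423e-03]
 [-1.21682772e-04 -1.42951786e-03 -9.99998971e-01]] 87.14592931116744
[ 241.38269036   -5.12038216 1190.37938888] [[405.60564915   0.         253.51949468]
 [  0.         405.60564915 191.29668892]
 [  0.           0.           1.        ]]
[ 324.93666844 -881.21688446 1004.70325324] [[453.47707163   0.         258.81891533]
 [  0.         453.47707163 189.80668066]
 [  0.           0.           1.        ]]
```

View pics/t1.png

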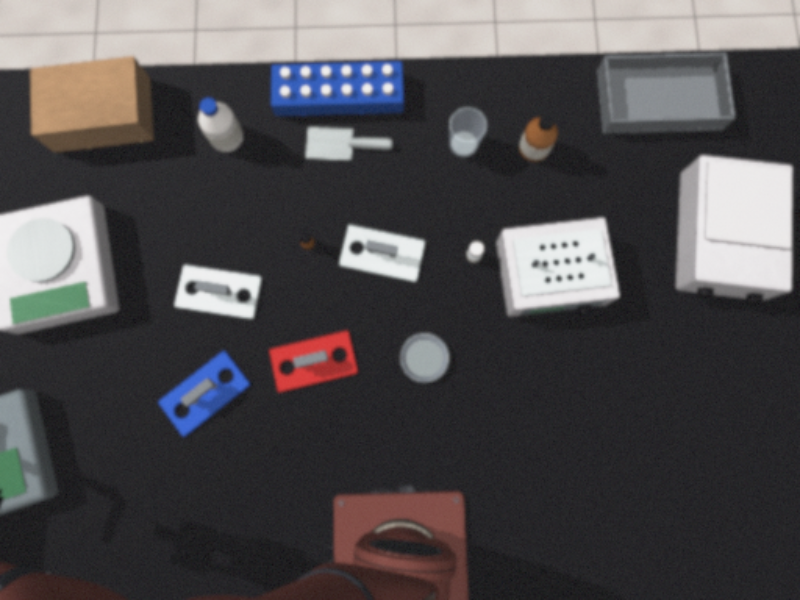

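View pics/side1.png

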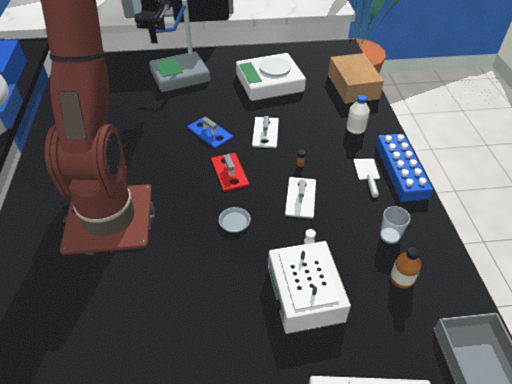

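The top view (800x600) shows the two-hole white cover at (218,291), the one-hole cover at (382,252) and the heater at (558,265) with pins at about (537,264) and (592,258). The side view agrees. Next I enlarge crops.

```bash
python3 - <<'E'
from h import *
crop('top1',105,160,180,210,5,'a'); crop('top1',312,132,402,207,5,'b')
a=cv2.imread('pics/a.png');b=cv2.imread('pics/b.png')
m=np.zeros((635,450,3),np.uint8);m[:250,:375]=a;m[255:630,:450]=b;cv2.imwrite('pics/c.png',m)
E
```

```text
(no output)
```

View pics/c.png

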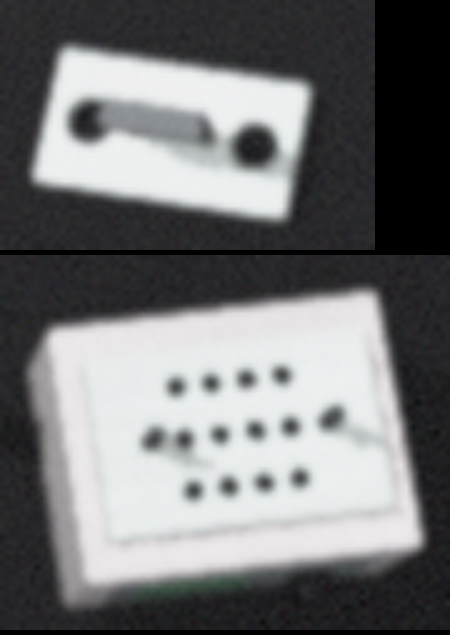

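```bash
python3 - <<'E'
from h import *
def q(pts,x0,y0,dy,z): return np.array([w('top1',(x0+(x+.5)/5-.5,y0+(y-dy+.5)/5-.5),z) for x,y in pts])
def rep(n,P):
    d=(P[0]+P[3]-P[1]-P[2]);print(n,P.tolist(),'c',P.mean(0),'len',np.linalg.norm(d)/2,'ang of long axis',np.degrees(np.arctan2(d[1],d[0])))
rep('cover',q([(62,46),(312,86),(288,220),(33,183)],105,160,0,8))
print(q([(88,121),(255,146)],105,160,0,8))
rep('block',q([(82,360),(368,330),(398,508),(110,543)],312,132,255,85))
rep('grid',q([(176,386),(283,375),(300,478),(194,490)],312,132,255,85))
print(q([(155,436),(333,416)],312,132,255,105))
E
```

```text
cover [[550.1, 400.9, 8.0], [521.2, 250.3, 8.0], [440.3, 263.4, 8.0], [466.8, 415.0, 8.0]] c [494.6 332.4   8. ] len 153.6180327956324 ang of long axis 79.61175361995689
[[503.5 383.7   8. ]
 [485.5 283.7   8. ]]
block [[560.4, -220.6, 85.0], [573.5, -383.5, 85.0], [470.1, -391.1, 85.0], [454.7, -229.6, 85.0]] c [ 514.675 -306.2     85.   ] len 162.82476009501752 ang of long axis 95.02080103790699
grid [[543.8, -272.6, 85.0], [548.5, -333.3, 85.0], [488.7, -338.0, 85.0], [483.5, -278.4, 85.0]] c [ 516.125 -305.575   85.   ] len 60.35333462204057 ang of long axis 94.7045129402897
[[ 510.2 -254.2  105. ]
 [ 518.8 -353.   105. ]]
```

Call:
{"name": "carry_out", "arguments": {
  "increments": [100, -0.04, -0.021, 0, 0, 0, 0, 100, -0.04, -0.021, 0, 0, 0, 0, 100, -0.04, -0.021, 0, 0, 0, 0, 100, -0.04, -0.021, 0, 0, 0, 0, 100, -0.04, -0.021, 0, 0, 0, 0]
}}

```text
t: 0.6
ee_pos: [321.9, 482.2, 222.3]
ee_rot: [[-0.973, 0.232, -0.0], [0.232, 0.973, -0.0], [0.0, -0.0, -1.0]]
ft_force: [0.6, 0.1, -0.3]
opening: 87.1
```

Call:
{"name": "carry_out", "arguments": {
  "increments": [100, -0.04, -0.021, 0, 0, 0, 0, 100, -0.04, -0.021, 0, 0, 0, 0, 100, -0.04, -0.021, 0, 0, 0, 0, 100, -0.04, -0.021, 0, 0, 0, 0, 100, -0.04, -0.021, 0, 0, 0, 0]
}}

```text
t: 1.1
ee_pos: [492.0, 333.8, 222.4]
ee_rot: [[-0.973, 0.232, -0.0], [0.232, 0.973, -0.0], [0.0, -0.0, -1.0]]
ft_force: [0.3, 1.4, 0.6]
opening: 87.2
```

Call:
{"name": "carry_out", "arguments": {
  "increments": [100, 0, 0, 0, 0, 0, 0.138, 100, 0, 0, 0, 0, 0, 0.138, 100, 0, 0, 0, 0, 0, 0.138, 100, 0, 0, 0, 0, 0, 0.138, 100, 0, 0, 0, 0, 0, 0.138]
}}

```text
t: 1.6
ee_pos: [490.8, 335.2, 222.1]
ee_rot: [[-0.598, 0.801, -0.001], [0.801, 0.598, -0.001], [-0.0, -0.001, -1.0]]
ft_force: [0.9, 0.0, -0.4]
opening: 87.2
```

Call:
{"name": "carry_out", "arguments": {
  "increments": [100, 0, 0, 0, 0, 0, 0.138, 100, 0, 0, 0, 0, 0, 0.138, 100, 0, 0, 0, 0, 0, 0.138, 100, 0, 0, 0, 0, 0, 0.138, 100, 0, 0, 0, 0, 0, 0.138]
}}

```text
t: 2.1
ee_pos: [490.8, 335.2, 222.2]
ee_rot: [[0.049, 0.999, -0.001], [0.999, -0.049, -0.001], [-0.001, -0.001, -1.0]]
ft_force: [-0.1, -0.8, 1.0]
opening: 87.3
```

Call:
{"name": "carry_out", "arguments": {
  "increments": [100, 0, 0, 0, 0, 0, 0.138, 100, 0, 0, 0, 0, 0, 0, 100, 0, 0, 0, 0, 0, 0, 100, 0, 0, 0, 0, 0, 0, 100, 0, 0, 0, 0, 0, 0]
}}

```text
t: 2.6
ee_pos: [491.0, 335.3, 222.5]
ee_rot: [[0.178, 0.984, -0.0], [0.984, -0.178, -0.0], [-0.0, -0.0, -1.0]]
ft_force: [1.0, 0.3, 0.6]
opening: 86.8
```

```bash
python3 - <<'E'
from h import *
shot('wrist','w1')
print(pr('w1',[494.6,332.6,50]),[pr('w1',p).tolist() for p in ([503.5,383.7,8],[485.5,283.7,8])])
E
```

```text
[258.5 172.1] [[257.9, 116.0], [257.7, 205.0]]
```

View pics/w1.png

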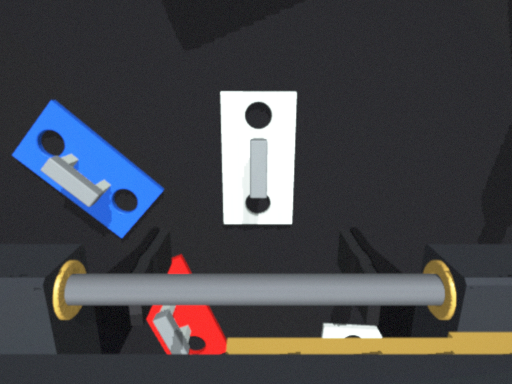

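The wrist view shows the cover's holes at (258,115) and (258,203), with the handle top running from (259,139) to (259,197). This agrees with the top-view estimate.

```bash
python3 - <<'E'
from h import *
print([w('w1',p,50).tolist() for p in((259,139.5),(259,197))],[w('w1',p,8).tolist() for p in((258.3,115),(258,203.5))])
print([w('w1',p,8).tolist() for p in((221,91),(297,91.5),(293,224),(223,224))])
o=sensors.get_obs(); t=np.array([494.5,332.8,23]);print(o['ee_pos'],(np.array(o['ee_rot']).T@(t-o['ee_pos'])).round(1))
E
```

```text
[[500.8, 364.7, 50.0], [490.5, 306.6, 50.0]] [[504.1, 384.7, 8.0], [486.1, 285.5, 8.0]]
[[469.7, 416.1, 8.0], [548.6, 401.3, 8.0], [522.4, 252.9, 8.0], [440.9, 267.6, 8.0]]
[491.05143637 335.25889596 222.50923573] [ -1.8   3.8 199.5]
```

Call:
{"name": "carry_out", "arguments": {
  "increments": [100, 0, 0.004, 0.03, 0, 0, 0, 100, 0, 0, 0.03, 0, 0, 0, 100, 0, 0, 0.03, 0, 0, 0, 100, 0, 0, 0.03, 0, 0, 0, 100, 0, 0, 0.03, 0, 0, 0]
}}

```text
t: 3.15
ee_pos: [495.0, 334.6, 71.5]
ee_rot: [[0.179, 0.984, 0.0], [0.984, -0.179, 0.0], [0.0, 0.0, -1.0]]
ft_force: [-1.1, 0.3, -0.1]
opening: 86.7
```

Call:
{"name": "carry_out", "arguments": {
  "increments": [100, 0, 0, 0.02, 0, 0, 0, 100, 0, 0, 0.015, 0, 0, 0, 100, 0, 0, 0.01, 0, 0, 0, 100, 0, 0, 0.005, 0, 0, 0, 100, 0, 0, 0, 0, 0, 0]
}}

```text
t: 3.65
ee_pos: [495.0, 334.6, 22.5]
ee_rot: [[0.18, 0.984, -0.0], [0.984, -0.18, -0.0], [-0.0, -0.0, -1.0]]
ft_force: [-0.2, -0.2, 0.2]
opening: 87.0
```

Close, with a squeeze of 35 N.

Call:
{"name": "carry_out", "arguments": {
  "increments": [0, 0, 0, 0, 0, 0, 0, 0, 0, 0, 0, 0, 0, 0, 0, 0, 0, 0, 0, 0, 0, 0, 0, 0, 0, 0, 0, 0, 0, 0, 0, 0, 0, 0, 0],
  "squeeze": 35
}}

```text
t: 4.15
ee_pos: [495.0, 334.7, 22.8]
ee_rot: [[0.18, 0.984, 0.0], [0.984, -0.18, 0.0], [0.0, 0.0, -1.0]]
ft_force: [0.5, 0.7, 0.3]
opening: 54.7
```

Call:
{"name": "carry_out", "arguments": {
  "increments": [0, 0, 0, 0, 0, 0, 0, 0, 0, 0, 0, 0, 0, 0, 0, 0, 0, 0, 0, 0, 0, 0, 0, 0, 0, 0, 0, 0, 0, 0, 0, 0, 0, 0, 0]
}}

```text
t: 4.65
ee_pos: [495.0, 334.6, 22.5]
ee_rot: [[0.18, 0.984, 0.0], [0.984, -0.18, -0.0], [-0.0, 0.0, -1.0]]
ft_force: [-0.2, 0.2, 0.0]
opening: 17.7
```

Call:
{"name": "carry_out", "arguments": {
  "increments": [0, 0, 0, 0, 0, 0, 0, 0, 0, 0, -0.01, 0, 0, 0, 0, 0, 0, -0.02, 0, 0, 0, 0, 0, 0, -0.03, 0, 0, 0, 0, 0, 0, -0.03, 0, 0, 0]
}}

```text
t: 5.15
ee_pos: [494.6, 334.1, 113.6]
ee_rot: [[0.18, 0.984, -0.001], [0.984, -0.18, -0.001], [-0.001, -0.001, -1.0]]
ft_force: [-0.7, 0.5, -2.9]
opening: 17.4
```

Call:
{"name": "carry_out", "arguments": {
  "increments": [0, 0, 0, -0.03, 0, 0, 0, 0, 0, 0, -0.03, 0, 0, 0, 0, 0, 0, -0.02, 0, 0, 0, 0, 0, 0, -0.01, 0, 0, 0, 0, 0, 0, 0, 0, 0, 0]
}}

```text
t: 5.65
ee_pos: [495.4, 334.8, 203.8]
ee_rot: [[0.18, 0.984, 0.001], [0.984, -0.18, 0.001], [0.002, 0.001, -1.0]]
ft_force: [0.6, 0.2, -3.6]
opening: 17.1
```

Call:
{"name": "carry_out", "arguments": {
  "increments": [0, -0.01, 0.002, 0, 0, 0, 0, 0, -0.02, 0.004, 0, 0, 0, 0, 0, -0.03, 0.0065, 0, 0, 0, 0, 0, -0.035, 0.0075, 0, 0, 0, 0, 0, -0.035, 0.0075, 0, 0, 0, 0]
}}

```text
t: 6.15
ee_pos: [497.9, 198.2, 201.3]
ee_rot: [[0.181, 0.983, -0.002], [0.983, -0.181, -0.002], [-0.002, -0.001, -1.0]]
ft_force: [1.1, 0.6, -2.3]
opening: 17.9
```

Call:
{"name": "carry_out", "arguments": {
  "increments": [0, -0.035, 0.0075, 0, 0, 0, 0, 0, -0.035, 0.0075, 0, 0, 0, 0, 0, -0.035, 0.0075, 0, 0, 0, 0, 0, -0.035, 0.0075, 0, 0, 0, 0, 0, -0.035, 0.0075, 0, 0, 0, 0]
}}

```text
t: 6.65
ee_pos: [502.5, 19.5, 201.5]
ee_rot: [[0.182, 0.983, -0.002], [0.983, -0.182, -0.0], [-0.0, -0.002, -1.0]]
ft_force: [-0.1, 0.4, -3.1]
opening: 17.6
```

Call:
{"name": "carry_out", "arguments": {
  "increments": [0, -0.035, 0.0075, 0, 0, 0, 0, 0, -0.035, 0.0075, 0, 0, 0, 0, 0, -0.035, 0.0075, 0, 0, 0, 0, 0, -0.035, 0.0075, 0, 0, 0, 0, 0, -0.035, 0.0075, 0, 0, 0, 0]
}}

```text
t: 7.15
ee_pos: [507.3, -158.9, 201.6]
ee_rot: [[0.182, 0.983, -0.001], [0.983, -0.182, 0.001], [0.0, -0.002, -1.0]]
ft_force: [0.8, 0.4, -2.2]
opening: 17.2
```

Call:
{"name": "carry_out", "arguments": {
  "increments": [0, -0.035, 0.0075, 0, 0, 0, 0, 0, -0.035, 0.0075, 0, 0, 0, 0, 0, -0.03, 0.0065, 0, 0, 0, 0, 0, -0.02, 0.005, 0, 0, 0, 0, 0, -0.01, 0.003, 0, 0, 0, 0]
}}

```text
t: 7.65
ee_pos: [512.3, -292.5, 201.7]
ee_rot: [[0.185, 0.983, -0.002], [0.983, -0.185, -0.0], [-0.001, -0.002, -1.0]]
ft_force: [-0.0, 0.1, -3.3]
opening: 17.6
```

Call:
{"name": "carry_out", "arguments": {
  "increments": [0, 0, 0, 0, 0, 0, -0.05, 0, 0, 0, 0, 0, 0, -0.08, 0, 0, 0, 0, 0, 0, -0.08, 0, 0, 0, 0, 0, 0, -0.05, 0, 0, 0, 0, 0, 0, 0]
}}

```text
t: 8.15
ee_pos: [514.0, -289.0, 202.0]
ee_rot: [[-0.079, 0.997, -0.001], [0.997, 0.079, 0.001], [0.001, -0.001, -1.0]]
ft_force: [0.7, -0.1, -2.7]
opening: 17.7
```

Call:
{"name": "carry_out", "arguments": {
  "increments": [0, -0.01, 0, 0, 0, 0, 0, 0, -0.005, 0, 0, 0, 0, 0, 0, 0, 0, 0, 0, 0, 0, 0, 0, 0, 0.01, 0, 0, 0, 0, 0, 0, 0.01, 0, 0, 0]
}}

```text
t: 8.65
ee_pos: [516.2, -304.0, 181.7]
ee_rot: [[-0.079, 0.997, -0.0], [0.997, 0.079, 0.0], [0.0, -0.0, -1.0]]
ft_force: [-0.2, 0.6, -3.5]
opening: 17.4
```

Call:
{"name": "carry_out", "arguments": {
  "increments": [0, 0, 0, 0.01, 0, 0, 0, 0, 0, 0, 0.01, 0, 0, 0, 0, 0, 0, 0, 0, 0, 0, 0, 0, 0, 0, 0, 0, 0, 0, 0, 0, 0, 0, 0, 0]
}}

```text
t: 9.15
ee_pos: [516.4, -304.4, 163.0]
ee_rot: [[-0.079, 0.997, 0.001], [0.997, 0.079, -0.0], [-0.0, 0.001, -1.0]]
ft_force: [0.4, -0.2, -2.4]
opening: 17.7
```

```bash
python3 - <<'E'
from h import *
shot('wrist','w2');shot('top','t2');shot('side','s2')
crop('w2',180,60,340,240,3,'w2c'); crop('t2',310,120,410,210,4,'t2c'); crop('s2',240,190,380,350,3,'s2c')
m=np.zeros((540,1,3),np.uint8)
ims=[cv2.imread(f'pics/{n}.png') for n in('w2c','t2c','s2c')]
m=np.zeros((540+5,800,3),np.uint8)
a=cv2.resize(ims[0],(400,450)); m[:450,:400]=a; m[:360,400:800]=ims[1]
cv2.imwrite('pics/m2.png',m)
print(sensors.get_obs()['ee_pos'])
E
```

```text
[ 516.42411602 -304.30266622  163.0176083 ]
```

View pics/m2.png

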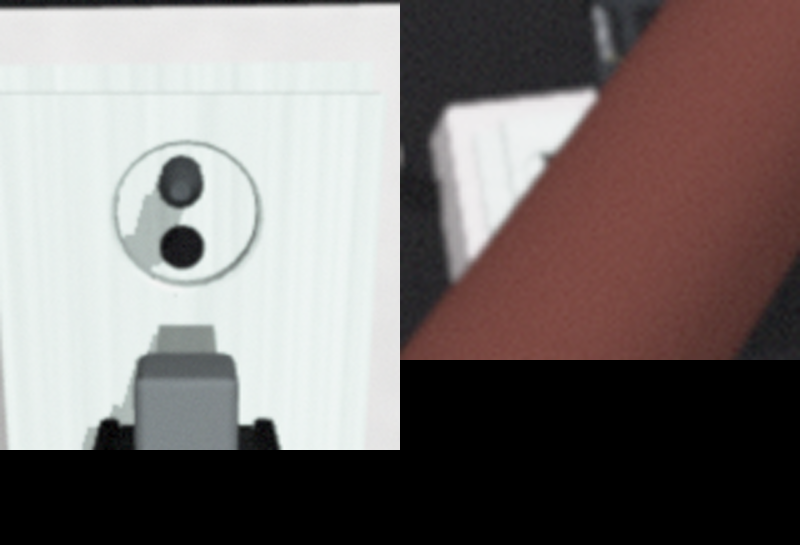

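View pics/s2c.png

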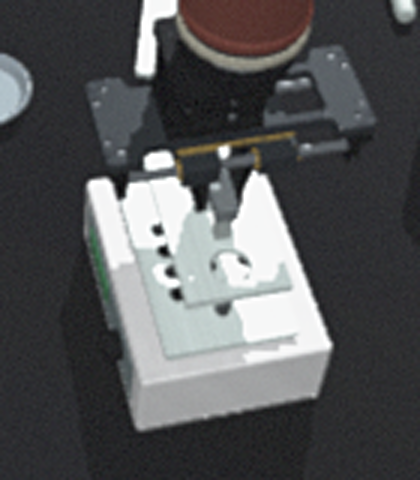

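The wrist crop shows the far hole's ring centred at (187,212) in the crop, with the pin's light tip at (180,187) inside it. The side view shows the cover level above the block.

```bash
python3 - <<'E'
from h import *
f=lambda x,y:(180+(x+.5)/2.5-.5,60+(y+.5)/2.5-.5)
o=sensors.get_obs(); R=np.array(o['ee_rot']);p=np.array(o['ee_pos'])
h=w('w2',f(187,212),148.5);t=w('w2',f(180,187),115)
print('hole',h,'expected',p+R@[50,0,0],'pin tip',t,'exp from top',[515-50*np.sin(np.radians(4.8)),-304+49.8])
print('tool shift hole->pin',(R.T@(t-h)).round(1))
print([w('w2',f(x,212),148.5).tolist() for x in(114,260)])
for P in([510.8,-254.2,85],[510.8,-254.2,115]):print((pr('w2',P)-[180,60])*2.5)
# second pin from image s2: print projections of predicted features in s2c
s=lambda X:((pr('s2',X)-[240,190])*3+1).round(0)
d=R@[-50,0,0]; print('near hole top pred',s(p+d-[0,0,14.5]),'pin2 tip',s([519.2,-353.8,115]),'base',s([519.2,-353.8,85]))
E
```

```text
hole [ 512.5 -253.   148.5] expected [ 512.47966977 -254.45849827  163.00132088] pin tip [ 510.8 -252.4  115. ] exp from top [np.float64(510.81610783338425), -254.2]
tool shift hole->pin [ 0.7 -1.7 33.5]
[[497.4, -254.2, 148.5], [527.6, -251.8, 148.5]]
[179.75 178.25]
[179.  193.5]
near hole top pred [232. 265.] pin2 tip [226. 289.] base [222. 310.]
```

Call:
{"name": "carry_out", "arguments": {
  "increments": [0, 0.001, -0.0015, 0, 0, 0, 0, 0, 0, 0, 0.008, 0, 0, 0, 0, 0, 0, 0.01, 0, 0, 0, 0, 0, 0, 0.01, 0, 0, 0, 0, 0, 0, 0.008, 0, 0, 0]
}}

```text
t: 9.8
ee_pos: [514.2, -303.0, 125.1]
ee_rot: [[-0.079, 0.997, -0.001], [0.997, 0.079, 0.0], [0.0, -0.001, -1.0]]
ft_force: [-0.0, 0.1, -2.9]
opening: 17.3
```

Call:
{"name": "carry_out", "arguments": {
  "increments": [0, 0, 0, 0.005, 0, 0, 0, 0, 0, 0, 0.005, 0, 0, 0, 0, 0, 0, 0.004, 0, 0, 0, 0, 0, 0, 0.002, 0, 0, 0, 0, 0, 0, 0, 0, 0, 0]
}}

```text
t: 10.3
ee_pos: [514.6, -303.3, 110.4]
ee_rot: [[-0.079, 0.997, -0.0], [0.997, 0.079, -0.0], [-0.0, -0.0, -1.0]]
ft_force: [-0.3, 0.4, -3.2]
opening: 17.7
```

Call:
{"name": "carry_out", "arguments": {
  "increments": [0, 0, 0, 0.001, 0, 0, 0, 0, 0, 0, 0.001, 0, 0, 0, 0, 0, 0, 0.0005, 0, 0, 0, 0, 0, 0, 0, 0, 0, 0, 0, 0, 0, 0, 0, 0, 0]
}}

```text
t: 10.8
ee_pos: [514.6, -303.3, 108.1]
ee_rot: [[-0.079, 0.997, 0.0], [0.997, 0.079, -0.0], [-0.0, 0.0, -1.0]]
ft_force: [-0.1, 0.6, -3.6]
opening: 17.7
```

```bash
python3 - <<'E'
from h import *
shot('side','s3');crop('s3',240,190,380,350,3,'s3c');shot('wrist','w3');crop('w3',180,60,340,240,3,'w3c')
cv2.imwrite('pics/m3.png',np.hstack([cv2.resize(cv2.imread('pics/w3c.png'),(400,450)),cv2.resize(cv2.imread('pics/s3c.png'),(394,450))]))
E
```

```text
(no output)
```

View pics/m3.png

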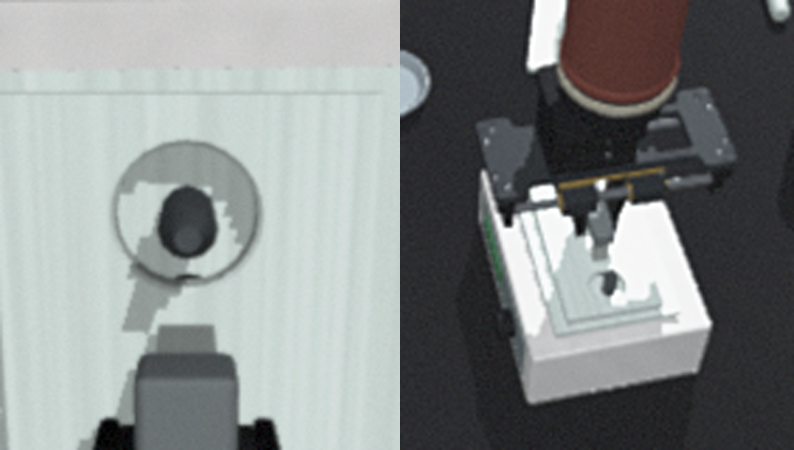

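Both pins are now through the holes: the far one is centred at (188,220) in the wrist crop and the near one shows at (607,285). There is no contact force yet, so I creep down.

Call:
{"name": "carry_out", "arguments": {
  "increments": [0, 0, 0, 0.0005, 0, 0, 0, 0, 0, 0, 0.0005, 0, 0, 0, 0, 0, 0, 0, 0, 0, 0, 0, 0, 0, 0, 0, 0, 0, 0, 0, 0, 0, 0, 0, 0]
}}

```text
t: 11.4
ee_pos: [514.7, -303.3, 107.5]
ee_rot: [[-0.079, 0.997, 0.0], [0.997, 0.079, 0.0], [0.0, 0.0, -1.0]]
ft_force: [-3.1, 2.3, 5.1]
opening: 18.1
```

Contact has been made, with the force going from -3 to +5 N at the expected height (TCP 107.5). Now I release, then retreat straight up.

Call:
{"name": "carry_out", "arguments": {
  "increments": [40, 0, 0, 0, 0, 0, 0, 60, 0, 0, 0, 0, 0, 0, 60, 0, 0, 0, 0, 0, 0, 60, 0, 0, 0, 0, 0, 0, 60, 0, 0, 0, 0, 0, 0]
}}

```text
t: 11.9
ee_pos: [514.6, -303.3, 107.0]
ee_rot: [[-0.079, 0.997, -0.0], [0.997, 0.079, -0.0], [-0.0, -0.0, -1.0]]
ft_force: [-0.7, -0.3, 0.3]
opening: 48.3
```

Call:
{"name": "carry_out", "arguments": {
  "increments": [60, 0, 0, 0, 0, 0, 0, 60, 0, 0, 0, 0, 0, 0, 60, 0, 0, -0.005, 0, 0, 0, 60, 0, 0, -0.01, 0, 0, 0, 60, 0, 0, -0.02, 0, 0, 0]
}}

```text
t: 12.4
ee_pos: [514.0, -303.0, 142.1]
ee_rot: [[-0.079, 0.997, -0.002], [0.997, 0.079, 0.0], [0.001, -0.002, -1.0]]
ft_force: [0.8, 0.2, 0.3]
opening: 52.3
```

Call:
{"name": "carry_out", "arguments": {
  "increments": [60, 0, 0, -0.03, 0, 0, 0, 60, 0, 0, -0.03, 0, 0, 0, 60, 0, 0, -0.03, 0, 0, 0, 60, 0, 0, -0.03, 0, 0, 0, 60, 0, 0, 0, 0, 0, 0]
}}

```text
t: 12.9
ee_pos: [515.9, -304.8, 267.1]
ee_rot: [[-0.078, 0.997, 0.006], [0.997, 0.078, -0.002], [-0.003, 0.006, -1.0]]
ft_force: [-0.5, -0.1, -0.5]
opening: 52.2
```

```bash
python3 - <<'E'
from h import *
shot('side','s4');crop('s4',220,150,380,350,3,'s4c');shot('wrist','w4');crop('w4',100,20,420,384,1.25,'w4c')
cv2.imwrite('pics/m4.png',np.hstack([cv2.resize(cv2.imread('pics/w4c.png'),(400,455)),cv2.resize(cv2.imread('pics/s4c.png'),(364,455))]))
E
```

```text
(no output)
```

View pics/m4.png

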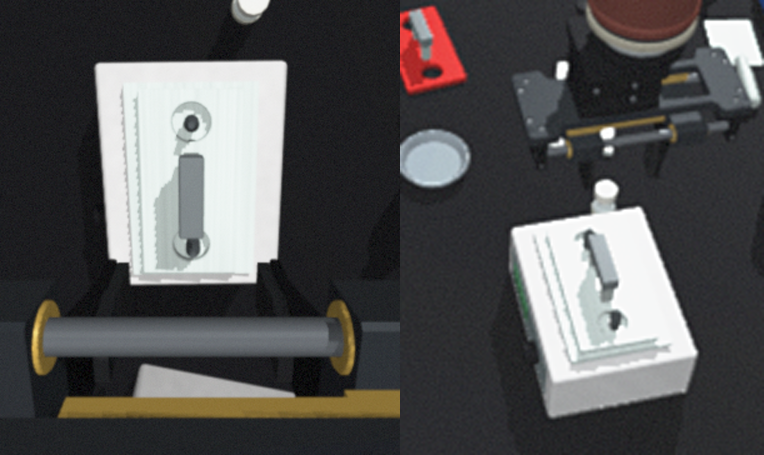

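The cover lies flat on the block: the pins are inside both holes at (191,123) and (191,245) in the wrist crop, and the gripper is clear above it. I hand in.

```bash
python3 -c "
from rig import job,sensors
print(abs(sensors.get_obs()['dq']).max() if hasattr(sensors.get_obs()['dq'],'max') else sensors.get_obs()['dq']);print(job.close_job())"
```

```text
1.9093844389329575
the job is handed in; nothing more can be done
None
```

The two-hole cover is on the heater, lying flat on the metal block with both pins up through its holes. I picked it up by its handle, lowered it level and kept hold until it touched the block, then let go. I handed the job in after about 13 s.

- **Seating:** contact came at the expected height (TCP 107.5 mm), where the vertical force went from -3 to +5 N. After release the tool force fell to about 0. The final wrist and side views show the cover flat with a pin in each hole, and the gripper clear above it.
- **Measurements:** the top and wrist cameras differed by about 2 mm on the cover's position, which is within their calibration. The top camera could not check the fit because the arm blocked its view of the heater, so I used the wrist and side cameras.
- **Other cover:** I did not touch the one-hole cover or the look-alikes. I did not take a separate picture of the one-hole cover at the end.

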